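Cover a sample dish with an upturned beaker

ROBOT

A 7-joint arm with a two-finger parallel gripper is mounted at the origin on the work surface. World frame = base frame: x ahead of the robot, y to its left, z up, the work surface at z = 0. Lengths are in m, angles in rad, forces in N, time in s.
With the tool pointing down it reaches from about 0.35 to 0.9 m from the base axis. Payload 19.9 kg.
Tool frame: the origin (TCP) lies on the mounting face of the last link; the fingertips stand 199 mm ahead of it and the grasp point (between the pads) lies 180 mm ahead of it; y points along the fingers, z is the direction in which the jaws open and shut, and the axes are right-handed (so a half turn about y gives the same grasp; the last joint's range is limited). The gripper opens to 94 mm and grips with 3 to 60 N. Pads are 16 mm wide; open, the fingers measure 119 mm over their backs; the gripper's body (75 mm by 177 mm) begins 78 mm behind the grasp point.
Start: joints at [1.179, 0.417, -0.01, 1.614, 0.005, 1.111, -0.053], TCP at [0.215, -0.587, 0.405] pointing down, gripper open.
Joint ranges: [-2.81, 2.81], [-0.39, 2.02], [-1.27, 1.25], [0.06, 2.57], [-1.19, 4.33], [0.19, 2], [-2.82, 2.82]. Speed limits (rad/s): [1.89, 1.89, 2.39, 2.39, 3.01, 3.01, 3.01].

INTERFACE

Orientations are given as a unit quaternion [w, x, y, z].
In Python, from cell import r gives the robot as it stands. The module is installed in compiled form; this text tells all that it offers.
- The arm moves only by the tool arm_command, never from a script. Its argument "moves" is a list of rows, each a list of 7 numbers: the opening, from -1 (shut) to 1 (fully open), then the shift along the tool's x, y, z in mm, then the turn, a rotation vector about the tool's x, y, z in degrees. In form: [[claw, x, y, z, wx, wy, wz], ...]. A call has 1 to 10 rows; each row shifts and turns the commanded pose from where the row before left it, along the tool's axes as they then stand; what a row does not reach is not made up. A row lasts 1/12 s, in which the tool goes at most 41.7 mm and 7.16 degrees, less where a joint would pass 70% of its speed; a pose out of reach is approached as far as the arm can. A call is refused whole if a number of a shift passes 41.7 or a number of a turn 7.16, either way. A call with a gripper value outside its range is refused whole. The fingers move at their own pace and stop on an object; "squeeze" is the grip in N (left out, the last holds). Time passes only in rows, so rows that do not move let the fingers close. It gives the time, the measured TCP pose, the force and the opening at its end, in the units of the state.
- r.observe(): the state, without advancing time (a new reading comes with each control period).
- r.camera(name): name is "scene" or "side" or "wrist"; returns the picture (384x512x3 uint8, red, green, blue); there is no depth.
- r.camera_info(name): a dict with "fx", "fy", "cx", "cy" (pixels), "view" (4x4, takes a point from world to camera coordinates); the wrist camera has in their place "mount" (4x4, takes a point from camera to tool coordinates, whose origin is the TCP and whose axes are the tool frame's). Camera axes: x right, y up, looking along -z (the intrinsics and any distortion apply to the point x, -y, -z); pixel columns grow to the right and rows downward; lengths in m; the calibration is good to about 2 mm. A picture is of the moment at which its call begins: read the wrist's pose just before it. camera_info takes no time and is no camera call.
- r.job_done(): hands the job in, once; it reports no verdict.
The state is a dict: "time": time; "q": joint angles; "dq": joint speeds; "tau": joint torques, N m; "position": TCP position; "ee_rot": TCP orientation; "force": force on the tool from outside, world axes, zero at the start; "wrist_torque": the same for the moment, N m; "gripper_width": finger opening in m.
Only numpy, scipy, OpenCV 4.12 (cv2) and the standard library are available. Lean on these libraries where they do the work, as an engineer would, in place of code of your own. Each camera call takes 0.05 s, during which the arm holds its last target. There are 200 camera calls.

TASK

Keep dust off the sample: take the middle-sized empty beaker, lay it on its side in the metal V-cradle and let go of it there to change your grip, then turn it upside down and stand it, mouth flat on the white tile, over the small porcelain dish so that the dish is under it, and let go. Do not drop the beaker, push the dish out of its place, or touch anything else on the bench so that it shifts or tips.

Things in the scene. Friction and masses are not known exactly. Their poses are not given: they have to be found in the camera images.
- beaker_mid (a point): Centre (half-way up, on the axis) of the beaker to use: straight clear glass cylinder, outside diameter 56 mm, height 72 mm, wall 3 mm, closed base, about 70 g; a white line marks its rim. z axis: from base to open mouth. Starts upright, mouth up, on the bench (centre 36 mm high). It rolls on a flat surface. Grip its sides anywhere with 20 N or more.
- cradle_seat (a point): V-cradle, fixed: 90-degree aluminium V-groove along this frame's y axis, open upward and at both ends, 56 mm long, 46 mm wide over its wings (narrower than the beaker: fingers fit outside). The point: the beaker's centre when it lies mid-groove, 65 mm above the bench. Wing edges are 48 mm, groove bottom 25 mm above the bench; foot 66 (x) by 76 (y) by 6 mm.
- tile_top (a point): Centre of the upper face of the white square tile, 120 x 120 mm, fixed to the bench; this face is 8 mm above the bench.
- dish_mid (a point): Centre of the porcelain sample dish, outside diameter 34 mm, height 20 mm, loose, 30 g, standing upright (z axis up) on the tile near its middle. This point is 10 mm above the tile.
- conical_flask: Bystander: stoppered conical glass flask, 64 mm across the base, 106 mm high, loose; origin under its centre. Stands about 105 mm from the beaker's axis at the start.
- measuring_flask: Bystander: stoppered measuring flask with a long neck, 64 mm across, 149 mm high, loose; origin under its centre. Stands about 120 mm from the V-groove, to one side of it.
- reagent_bottle: Bystander: brown glass bottle, 58 mm across, 125 mm high, loose; origin under its centre. Stands about 125 mm from the middle of the tile.
- big_beaker: Bystander: bigger glass beaker, 76 mm across, 100 mm high, loose; origin under its centre.
- small_beaker: Bystander: smaller glass beaker, 40 mm across, 48 mm high, loose; origin under its centre.
- weighing_jar: Bystander: small lidded jar, 36 mm across, 40 mm high, loose; origin under its centre.
- mortar: Bystander: porcelain mortar bowl, 68 mm across, 35 mm high, loose; origin under its centre. Fixed equipment up to 220 mm high stands beyond x = 0.84 m and beyond 0.64 m to either side.
Not all that is in view belongs to the job. Leave any orange look-alike of the part that bears cradle_seat alone.

How it is judged:
By the outcome, as a careful person would: the job done as asked, in the order asked, and still so for the second after the job is handed in, with the robot touching nothing.
It also fails if it takes over 61 s, if anything falls off the work surface, if the arm or the gripper's body presses on something with over 40 N, if the wrist force passes 120 N, or if a joint passes its speed limit or range.

## Working session

There is one attempt and no reset: what is moved stays moved. The work goes in short steps, Python scripts to look and compute and a tool call to move; the robot and the scene stay as the last step left them, time stands still between calls to the robot, and variables do not carry over. Pictures are saved under pics/ and viewed, about 8 in all and at most 12, crops included, and the job is handed in when it is done.

Besides the shell and the picture viewer there is one more tool, called after ">>>" by a JSON object that holds its "fn" and its "kwargs", one argument or row to a line. arm_command: Moves the arm, as the interface text tells. Its arguments: {"type":"object","properties":{"moves":{"type":"array","items":{"type":"array","items":{"type":"number"}}},"squeeze":{"type":"number"}},"required":["moves"]}

```bash
mkdir -p pics
python3 - <<'E'
from cell import r
import cv2,numpy as np
s=r.observe();print({k:np.round(v,3).tolist() for k,v in s.items()})
for n in("scene","side"):
    im=r.camera(n);cv2.imwrite(f"pics/{n}0.png",im[:,:,::-1])
    i=r.camera_info(n);print(n,{k:np.round(v,4).tolist() for k,v in i.items()})
print({k:np.round(v,4).tolist() for k,v in r.camera_info("wrist").items()})
a=[cv2.imread(f"pics/{n}0.png") for n in("scene","side")]
E
```

```text
{'time': 0.0, 'q': [1.178, 0.418, -0.01, 1.614, 0.005, 1.111, -0.053], 'dq': [0.0, -0.0, -0.002, -0.0, -0.002, -0.002, 0.001], 'tau': [0.004, -85.123, 0.641, -42.599, -0.049, 0.019, 0.0], 'position': [0.215, -0.587, 0.404], 'ee_rot': [0.123, -0.123, 0.697, -0.696], 'force': [0.172, -0.712, -0.928], 'wrist_torque': [0.024, -0.008, -0.021], 'gripper_width': 0.094}
scene {'fx': 362.5686, 'fy': 362.5686, 'cx': 255.5655, 'cy': 188.5873, 'view': [[0.3057, 0.9521, 0.0075, -0.1735], [-0.8304, 0.2627, 0.4913, 0.4073], [0.4658, -0.1564, 0.871, -1.3799], [0.0, 0.0, 0.0, 1.0]]}
side {'fx': 400.4983, 'fy': 400.4983, 'cx': 254.0526, 'cy': 192.0895, 'view': [[-0.8687, -0.4951, 0.015, 0.4603], [0.384, -0.654, 0.6518, -0.2301], [-0.3129, 0.572, 0.7582, -1.1108], [0.0, 0.0, 0.0, 1.0]]}
{'fx': 320.9639, 'fy': 320.9639, 'cx': 253.0548, 'cy': 190.0135, 'mount': [[0.0008, -0.9642, -0.265, -0.0768], [-0.0001, 0.265, -0.9642, 0.0202], [1.0, 0.0008, 0.0001, 0.0007], [0.0, 0.0, 0.0, 1.0]]}
```

View pics/scene0.png

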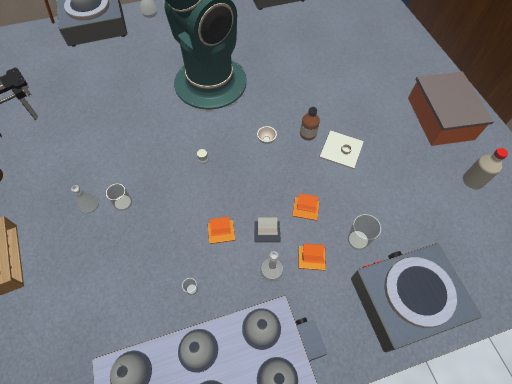

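View pics/side0.png

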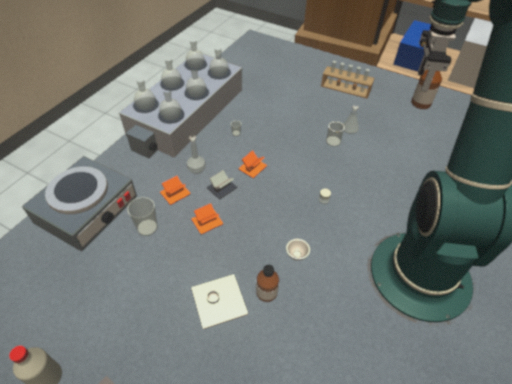

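Scene view: beaker candidates are (119,197), (365,232) and (190,286). The first is mid-sized and stands beside the conical flask (85,200), as described. The only non-orange cradle is at (267,228); the orange ones are at (221,230), (306,207) and (312,257). The tile with the dish is at (342,149). I'll confirm these in one enlarged crop.

```bash
cat > h.py <<'E'
import numpy as np,cv2
from cell import r
from scipy.spatial.transform import Rotation as R
def rot(s): q=s["ee_rot"];return R.from_quat([q[1],q[2],q[3],q[0]]).as_matrix()
def ray(name,uv,s=None):
    i=r.camera_info(name)
    d=np.array([(uv[0]-i["cx"])/i["fx"],-(uv[1]-i["cy"])/i["fy"],-1.])
    if name=="wrist":
        T=np.eye(4);T[:3,:3]=rot(s);T[:3,3]=s["position"];M=T@np.array(i["mount"])
    else: M=np.linalg.inv(np.array(i["view"]))
    return M[:3,3],M[:3,:3]@d
def plane(name,uv,z,s=None):
    o,d=ray(name,uv,s);return o+d*(z-o[2])/d[2]
def proj(name,p,s=None):
    i=r.camera_info(name)
    if name=="wrist":
        T=np.eye(4);T[:3,:3]=rot(s);T[:3,3]=s["position"];V=np.linalg.inv(T@np.array(i["mount"]))
    else: V=np.array(i["view"])
    c=V[:3,:3]@p+V[:3,3];return np.array([i["cx"]+i["fx"]*c[0]/-c[2],i["cy"]-i["fy"]*c[1]/-c[2]])
E
python3 - <<'E'
from h import *
a=cv2.imread("pics/scene0.png");b=cv2.imread("pics/side0.png")
def c(im,u,v,w=32,h=36):return cv2.resize(im[v-h:v+h,u-w:u+w],(256,288),interpolation=cv2.INTER_CUBIC)
cv2.imwrite("pics/crop1.png",np.vstack([np.hstack([c(a,105,197),c(a,267,228),c(a,342,149)]),np.hstack([c(b,340,128),c(b,221,183),c(b,218,300)])]))
for n,uv,z in[("mid base",(122,202),0),("mid rim",(116.5,191),.072),("flask base",(88,204),0),("cradle wingtop",(268,226),.048),("tile",(342,149),.008),("dish",(346,149),.028),
("bottle base",(309,132),0),("measfl",(271,270),0),("bigb",(359,240),0),("small",(190,290),0),("jar",(202,158),0),("mortar",(267,136),0)]:
    print(n,plane("scene",uv,z).round(3))
for n,uv,z in[("mid rim",(336,127),.072),("mid base",(334,141),0),("cradle",(221,181),.048),("tile",(219,300),.008),("dish",(213,297),.028)]:print("side",n,plane("side",uv,z).round(3))
E
```

```text
mid base [ 0.418 -0.387  0.   ]
mid rim [ 0.421 -0.381  0.072]
flask base [ 0.394 -0.488  0.   ]
cradle wingtop [0.651 0.01  0.048]
tile [0.444 0.345 0.008]
dish [0.46  0.348 0.028]
bottle base [0.338 0.269 0.   ]
measfl [ 0.762 -0.017  0.   ]
bigb [0.755 0.26  0.   ]
small [ 0.747 -0.246  0.   ]
jar [ 0.332 -0.112  0.   ]
mortar [0.311 0.124 0.   ]
side mid rim [ 0.419 -0.384  0.072]
side mid base [ 0.417 -0.393 -0.   ]
side cradle [0.64  0.018 0.048]
side tile [0.439 0.344 0.008]
side dish [0.451 0.353 0.028]
```

View pics/crop1.png

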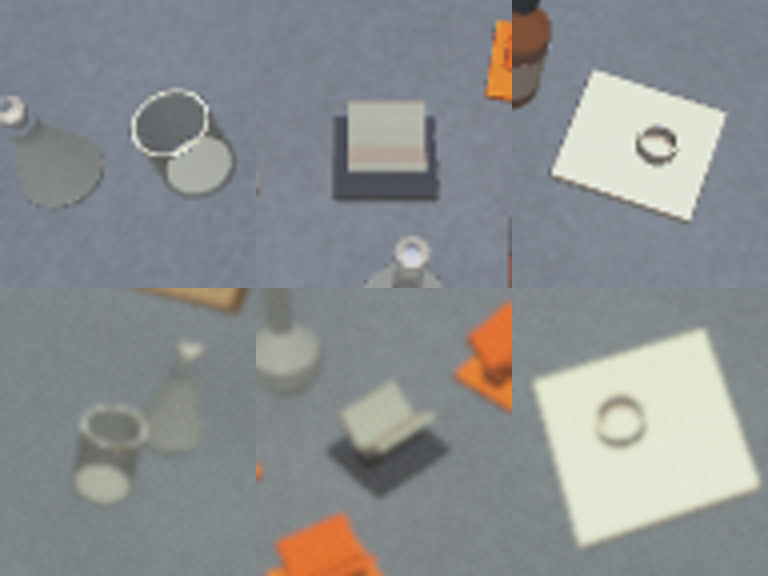

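Run:
```python
from h import *
s=r.observe();print(rot(s).round(3),s["position"])
P=[plane("scene",uv,.048)[:2] for uv in[(257.75,217.25),(277,217.5),(277.75,234.5),(257.75,234.75)]]
print(np.round(P,4),np.mean(P,0)); g=P[1]-P[0]+P[2]-P[3];print(np.degrees(np.arctan2(g[1],g[0])))
# tile corners & dish via masks, both views
for n in("scene","side"):
    im=cv2.imread(f"pics/{n}0.png").astype(int)
    m=((im.min(2)>190)).astype(np.uint8)
    c,_=cv2.findContours(m,cv2.RETR_EXTERNAL,cv2.CHAIN_APPROX_NONE)
    t=[k for k in c if cv2.pointPolygonTest(k,(330.,149.) if n=="scene" else (225.,310.),False)>=0]
    if not t: print(n,"none");continue
    b=cv2.minAreaRect(t[0]);pts=cv2.approxPolyDP(t[0],5,True)[:,0]
    print(n,[plane(n,p,.008)[:2].round(3).tolist() for p in pts], np.mean([plane(n,p,.008) for p in pts],0).round(4))
```

```text
[[-0.939 -0.     0.344]
 [-0.344  0.001 -0.939]
 [ 0.    -1.    -0.001]] [ 0.21473968 -0.5868205   0.40411546]
[[ 0.6159 -0.0092]
 [ 0.6335  0.0437]
 [ 0.6839  0.0281]
 [ 0.6676 -0.0259]] [0.65024804 0.00916512]
72.36837044919962
scene [[0.361, 0.337], [0.444, 0.265], [0.522, 0.353], [0.434, 0.424]] [0.4404 0.3448 0.008 ]
side [[0.446, 0.264], [0.52, 0.352], [0.436, 0.423], [0.361, 0.337]] [0.4406 0.344  0.008 ]
```

```bash
cat >> h.py <<'E'
def Rt(a,L):
    a=np.radians(a);return np.array([[np.sin(a),0,np.cos(a)],[-np.cos(a),0,np.sin(a)],[0,-1,0]])@R.from_euler('z',L,degrees=True).as_matrix()
def tcp(G,a,L,back=0): return np.array(G)-(.18+back)*Rt(a,L)[:,1]
def plan(wps,claw,mm=30,deg=5):
    "wps: list of (tcp pos,a,L); prints rows in blocks of 10"
    s=r.observe();p=np.array(s["position"]);Q=rot(s);rows=[]
    for t,a,L in wps:
        T=Rt(a,L);p0,Q0=p.copy(),Q.copy();v=R.from_matrix(Q0.T@T).as_rotvec()
        n=int(np.ceil(max(np.linalg.norm(t-p0)*1e3/mm,np.degrees(np.linalg.norm(v))/deg,1)))
        for k in range(1,n+1):
            pk=p0+(t-p0)*k/n;Qk=Q0@R.from_rotvec(v*k/n).as_matrix()
            d=np.round(Q.T@(pk-p)*1e3);w=np.round(np.degrees(R.from_matrix(Q.T@Qk).as_rotvec()),1)
            p=p+Q@d/1e3;Q=Q@R.from_rotvec(np.radians(w)).as_matrix()
            rows.append([claw]+[int(x) for x in d]+[float(x) if x%1 else int(x) for x in w])
    for i in range(0,len(rows),10):print(str(rows[i:i+10]).replace(" ",""))
def stat():
    s=r.observe();Q=rot(s);print("t",round(s["time"],2),"pos",np.round(s["position"],4),"tip",np.round(np.array(s["position"])+.18*Q[:,1],4),"a",np.degrees(np.arctan2(Q[1,2],Q[0,2])).round(1),"y",Q[:,1].round(3),"w",round(s["gripper_width"],4),"F",np.round(s["force"],1),"q",np.round(s["q"],2))
E
python3 - <<'E'
from h import *
G=[.419,-.386,.040]
t=tcp(G,-42.7,-45,.12);print(t,tcp(G,-42.7,-45))
plan([(np.array([.40,-.40,.42]),-42.7,0),(np.r_[t[:2],.36],-42.7,-45),(t,-42.7,-45)],1,30,5)
E
```

```text
[ 0.56285939 -0.23010107  0.25213203] [ 0.50531563 -0.29246064  0.16727922]
[[1,-26,-2,-12,0,-3,0],[1,-28,-2,-11,0,-3,0],[1,-27,-1,-10,0,-3.1,0],[1,-28,-2,-8,0,-3,0],[1,-29,-2,-7,0,-3,0],[1,-29,-2,-5,0,-3,0],[1,-29,-1,-3,0,-3.1,0],[1,-29,-2,-2,0.1,-3,0],[1,-29,-2,-1,0,-3,0],[1,-24,6,0,0,0,-4.5]]
[[1,-23,4,1,0,0,-4.5],[1,-25,2,0,0,0,-4.5],[1,-24,1,1,0,0,-4.5],[1,-24,-2,0,0,0,-4.5],[1,-24,-3,1,0,0,-4.5],[1,-24,-5,0,0,0,-4.5],[1,-23,-8,1,0,0,-4.5],[1,-23,-9,0,0,0,-4.5],[1,-22,-10,0,0,0,-4.5],[1,-19,19,0,0,0,0]]
[[1,-19,19,0,0,0,0],[1,-19,19,0,0,0,0],[1,-19,19,0,0,0,0]]
```

>>> {"fn": "arm_command", "kwargs": {
  "moves": [
    [1,-26,-2,-12,0,-3,0],
    [1,-28,-2,-11,0,-3,0],
    [1,-27,-1,-10,0,-3,0],
    [1,-28,-2,-8,0,-3,0],
    [1,-29,-2,-7,0,-3,0],
    [1,-29,-2,-5,0,-3,0],
    [1,-29,-1,-3,0,-3,0],
    [1,-29,-2,-2,0,-3,0],
    [1,-29,-2,-1,0,-3,0],
    [1,-24,6,0,0,0,-4.5]
  ],
  "squeeze": 25
}}

```text
time: 0.93
position: [0.4175, -0.3819, 0.4156]
ee_rot: [-0.259, 0.308, -0.636, 0.659]
force: [-0.4, -1.2, 0.5]
gripper_width: 0.0941
```

>>> {"fn": "arm_command", "kwargs": {
  "moves": [
    [1,-23,4,1,0,0,-4.5],
    [1,-25,2,0,0,0,-4.5],
    [1,-24,1,1,0,0,-4.5],
    [1,-24,-2,0,0,0,-4.5],
    [1,-24,-3,1,0,0,-4.5],
    [1,-24,-5,0,0,0,-4.5],
    [1,-23,-8,1,0,0,-4.5],
    [1,-23,-9,0,0,0,-4.5],
    [1,-22,-10,0,0,0,-4.5]
  ]
}}

```text
time: 1.68
position: [0.5643, -0.2294, 0.3595]
ee_rot: [-0.012, 0.51, -0.489, 0.707]
force: [-0.3, -0.5, 0.6]
gripper_width: 0.094
```

Run:
```python
from h import *
stat();s=r.observe();im=r.camera("wrist");cv2.imwrite("pics/w1.png",im[:,:,::-1]);np.save("s1.npy",s,allow_pickle=True)
print(proj("wrist",np.array([.419,-.386,.072]),s),proj("wrist",np.array([.419,-.386,.0]),s))
```

```text
t 1.68 pos [ 0.5643 -0.2294  0.3595] tip [ 0.4774 -0.3231  0.2328] a -42.9 y [-0.483 -0.521 -0.704] w 0.094 F [-0.3 -0.5  0.6] q [ 0.3   0.55 -0.14  1.62  0.71  1.52 -0.82]
[252.61337305 125.30544006] [252.59820064  76.15224146]
```

View pics/w1.png

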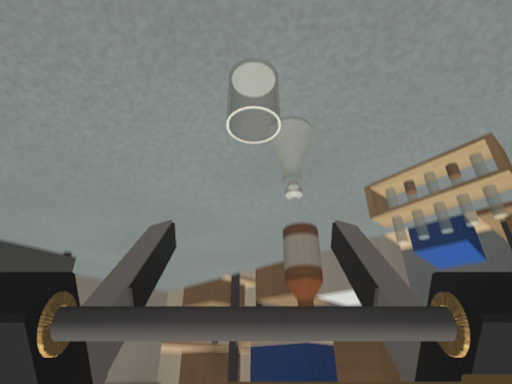

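The wrist view shows the beaker rim at (253,125) and its base at (254,78), within 2 px of the prediction. The conical flask is at (292,155), behind it. Approaching and gripping.

>>> {"fn": "arm_command", "kwargs": {
  "moves": [
    [1,-19,19,0,0,0,0],
    [1,-19,19,0,0,0,0],
    [1,-19,19,0,0,0,0],
    [1,-19,19,0,0,0,0],
    [1,0,25,0,0,0,0],
    [1,0,25,0,0,0,0],
    [1,0,25,0,0,0,0],
    [1,0,25,0,0,0,0],
    [1,0,20,0,0,0,0],
    [1,0,0,0,0,0,0]
  ]
}}

```text
time: 2.57
position: [0.5028, -0.2948, 0.165]
ee_rot: [-0.011, 0.51, -0.492, 0.706]
force: [-0.1, -1.1, -0.2]
gripper_width: 0.0941
```

>>> {"fn": "arm_command", "kwargs": {
  "moves": [
    [-0.2,0,0,0,0,0,0],
    [-1,0,0,0,0,0,0],
    [-1,0,0,0,0,0,0],
    [-1,0,0,0,0,0,0],
    [-1,0,0,0,0,0,0],
    [-1,0,0,0,0,0,0]
  ],
  "squeeze": 25
}}

```text
time: 3.07
position: [0.506, -0.2925, 0.1679]
ee_rot: [-0.013, 0.509, -0.491, 0.707]
force: [0.3, -0.3, 0.5]
gripper_width: 0.0576
```

Run:
```python
from h import *
stat()
```

```text
t 3.07 pos [ 0.506  -0.2925  0.1679] tip [ 0.4195 -0.3857  0.0406] a -42.9 y [-0.481 -0.518 -0.707] w 0.0576 F [ 0.3 -0.3  0.5] q [ 0.38  0.77 -0.08  1.78  0.83  1.17 -1.  ]
```

>>> {"fn": "arm_command", "kwargs": {
  "moves": [
    [-1,0,0,0,0,0,0],
    [-1,0,0,0,0,0,0],
    [-1,7,-7,0,0,0,0],
    [-1,14,-14,0,0,0,0],
    [-1,21,-21,0,0,0,0],
    [-1,21,-21,0,0,0,0],
    [-1,21,-21,0,0,0,0],
    [-1,21,-21,0,0,0,0],
    [-1,14,-14,0,0,0,0]
  ],
  "squeeze": 30
}}

```text
time: 3.82
position: [0.5056, -0.2928, 0.3393]
ee_rot: [-0.013, 0.508, -0.491, 0.708]
force: [-0.0, -0.0, -1.3]
gripper_width: 0.0559
```

Run:
```python
from h import *
stat()
im=cv2.imread("pics/scene0.png");hsv=cv2.cvtColor(im,cv2.COLOR_BGR2HSV)
m=(im[205:252,240:292].max(2)<85).astype(np.uint8);c,_=cv2.findContours(m,cv2.RETR_EXTERNAL,2);c=max(c,key=cv2.contourArea);c=c+[[[240,205]]]
print(cv2.boundingRect(c),cv2.approxPolyDP(c,3,True)[:,0].tolist())
m=np.array([-.31,-.95,0]);G=np.array([.648,.012,.065])+.0046*m+[0,0,.12]
plan([(tcp(G,-18,45),-18,45)],-1,30,5)
```

```text
t 3.82 pos [ 0.5056 -0.2928  0.3393] tip [ 0.4192 -0.3861  0.2119] a -42.9 y [-0.48  -0.518 -0.708] w 0.0559 F [-0.  -0.  -1.3] q [ 0.4   0.51 -0.1   1.73  0.76  1.38 -0.78]
(255, 241, 25, 1) [[255, 241], [279, 241]]
[[-1,-8,-6,-3,0,-1.5,4.7],[-1,-10,-6,-2,0,-1.4,4.6],[-1,-9,-5,-2,0,-1.5,4.7],[-1,-10,-4,-2,0,-1.4,4.6],[-1,-10,-4,-1,0,-1.5,4.7],[-1,-11,-2,-1,0,-1.4,4.6],[-1,-11,-2,-2,0,-1.5,4.7],[-1,-11,-1,0,-0.1,-1.4,4.6],[-1,-10,0,-1,0,-1.5,4.7],[-1,-11,1,0,0,-1.4,4.6]]
[[-1,-11,2,0,0,-1.5,4.7],[-1,-11,3,1,0,-1.5,4.6],[-1,-10,4,0,0,-1.4,4.7],[-1,-10,4,1,0,-1.5,4.7],[-1,-10,5,1,0,-1.4,4.6],[-1,-9,6,2,0,-1.5,4.7],[-1,-8,7,1,0,-1.4,4.6],[-1,-8,7,2,0,-1.5,4.7],[-1,-7,8,2,0,-1.4,4.6]]
```

>>> {"fn": "arm_command", "kwargs": {
  "moves": [
    [-1,-8,-6,-3,0,-1.5,4.7],
    [-1,-10,-6,-2,0,-1.4,4.6],
    [-1,-9,-5,-2,0,-1.5,4.7],
    [-1,-10,-4,-2,0,-1.4,4.6],
    [-1,-10,-4,-1,0,-1.5,4.7],
    [-1,-11,-2,-1,0,-1.4,4.6],
    [-1,-11,-2,-2,0,-1.5,4.7],
    [-1,-11,-1,0,-0.1,-1.4,4.6],
    [-1,-10,0,-1,0,-1.5,4.7],
    [-1,-11,1,0,0,-1.4,4.6]
  ]
}}

```text
time: 4.65
position: [0.5589, -0.1982, 0.3228]
ee_rot: [0.352, -0.357, 0.647, -0.575]
force: [0.2, -0.5, -2.0]
gripper_width: 0.0555
```

>>> {"fn": "arm_command", "kwargs": {
  "moves": [
    [-1,-11,2,0,0,-1.5,4.7],
    [-1,-11,3,1,0,-1.5,4.6],
    [-1,-10,4,0,0,-1.4,4.7],
    [-1,-10,4,1,0,-1.5,4.7],
    [-1,-10,5,1,0,-1.4,4.6],
    [-1,-9,6,2,0,-1.5,4.7],
    [-1,-8,7,1,0,-1.4,4.6],
    [-1,-8,7,2,0,-1.5,4.7],
    [-1,-7,8,2,0,-1.4,4.6],
    [-1,0,0,0,0,0,0]
  ]
}}

```text
time: 5.48
position: [0.6071, -0.1132, 0.3081]
ee_rot: [0.603, -0.164, 0.689, -0.367]
force: [-0.1, 0.8, -1.9]
gripper_width: 0.0555
```

Run:
```python
from h import *
stat();s=r.observe()
ims=[r.camera("wrist")[:,:,::-1],r.camera("side")[:,:,::-1]]
print(proj("wrist",np.array([.648,.012,.048]),s))
cv2.imwrite("pics/w2.png",ims[0]);cv2.imwrite("pics/side2.png",ims[1])
cv2.imwrite("pics/m2.png",np.hstack([ims[0],cv2.resize(ims[1][110:254,160:256],(256,384))]))
```

```text
t 5.48 pos [ 0.6071 -0.1132  0.3081] tip [0.6462 0.0085 0.1814] a -18.0 y [ 0.217  0.676 -0.704] w 0.0555 F [-0.1  0.8 -1.9] q [ 0.9   0.72 -0.85  1.73 -0.36  0.83  0.13]
[253.77661325 293.54553862]
```

View pics/m2.png

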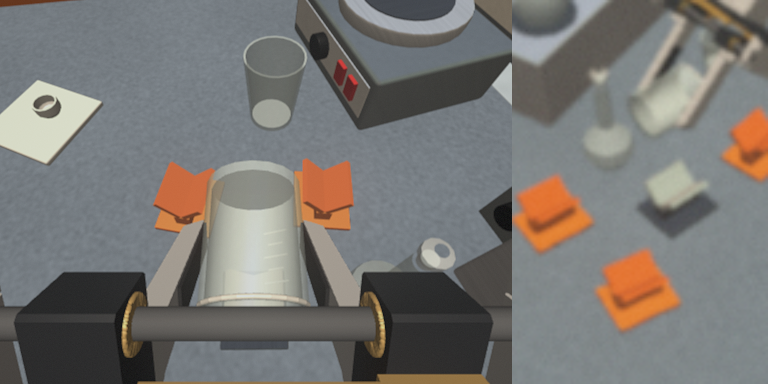

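The wrist view shows the beaker lying level in the jaws. The metal cradle's foot edge, about (218..289, 348), is centred under it. I'll compute the seat from that edge and the side view.

Run:
```python
from h import *
s=r.observe()
im=cv2.imread("pics/w2.png")
for c in(230,253,275):print(c,[im[v,c].tolist() for v in range(340,356,2)])
for row in (343,346):print(row,[(u,int(im[row,u].max())) for u in list(range(212,226,2))+list(range(282,296,2))])
def corner(uv,z):return plane("wrist",uv,z,s)
A=corner((218,348),.003);B=corner((289,348),.003);t=np.array([.309,.951,0])
print(A,B,np.linalg.norm(A-B),"centre",(A+B)/2+.038*t)
# side: dark foot
im=cv2.imread("pics/side0.png");g=im.max(2)
m=np.zeros_like(g);m[160:200,200:245]=(g[160:200,200:245]<80);c,_=cv2.findContours(m,cv2.RETR_EXTERNAL,2);c=max(c,key=cv2.contourArea)
h=cv2.approxPolyDP(cv2.convexHull(c),1.5,True)[:,0];print([(p.tolist(),plane("side",p,.003)[:2].round(3).tolist()) for p in h])
```

```text
230 [[63, 65, 65], [84, 77, 74], [81, 76, 72], [80, 75, 71], [75, 72, 68], [125, 119, 114], [134, 127, 121], [129, 125, 117]]
253 [[63, 65, 66], [82, 75, 71], [81, 75, 71], [82, 75, 72], [76, 72, 69], [124, 119, 112], [132, 127, 120], [131, 125, 119]]
275 [[63, 65, 66], [82, 75, 72], [82, 76, 72], [82, 75, 71], [79, 77, 73], [127, 122, 116], [133, 127, 121], [132, 127, 120]]
343 [(212, 132), (214, 128), (216, 132), (218, 135), (220, 102), (222, 82), (224, 83), (282, 83), (284, 83), (286, 83), (288, 110), (290, 137), (292, 135), (294, 130)]
346 [(212, 131), (214, 132), (216, 132), (218, 132), (220, 94), (222, 82), (224, 81), (282, 84), (284, 82), (286, 83), (288, 107), (290, 136), (292, 133), (294, 129)]
[ 0.60117658 -0.02007319  0.003     ] [ 0.6664606  -0.04143381  0.003     ] 0.06868973113076364 centre [0.64556059 0.0053845  0.003     ]
[([230, 184], [0.632, -0.019]), ([216, 193], [0.65, 0.037]), ([211, 188], [0.676, 0.027])]
```

Run:
```python
from h import *
s=r.observe();t=np.array([.309,.951,0]);n=np.array([.951,-.309,0])
A=(plane("wrist",(220,349),0,s)+plane("wrist",(288.3,349),0,s))/2+.038*t;print("wrist",A)
B=(plane("scene",(254.5,241.7),0)+plane("scene",(280,241.7),0))/2-.033*n;print("scene",B)
S=(A+B)/2;S[2]=.065;print(S)
G=S-.0046*t
plan([(tcp(G+[0,0,.025],-18,45),-18,45),(tcp(G+[0,0,.001],-18,45),-18,45)],-1,16,5)
```

```text
wrist [0.64593847 0.00451958 0.        ]
scene [0.64698585 0.01071146 0.        ]
[0.64646216 0.00761552 0.065     ]
[[-1,11,10,0,0,0,0],[-1,11,11,0,0,-0.1,0],[-1,11,10,0,0,0,0.1],[-1,12,10,0,0.1,0,0],[-1,11,11,0,0,-0.1,0],[-1,11,10,0,0,0,0],[-1,8,8,0,0,0,0],[-1,9,9,0,0,0,0]]
```

>>> {"fn": "arm_command", "kwargs": {
  "moves": [
    [-1,11,10,0,0,0,0],
    [-1,11,11,0,0,0,0],
    [-1,11,10,0,0,0,0],
    [-1,12,10,0,0,0,0],
    [-1,11,11,0,0,0,0],
    [-1,11,10,0,0,0,0],
    [-1,6,6,0,0,0,0],
    [-1,6,6,0,0,0,0],
    [-1,0,0,0,0,0,0]
  ]
}}

```text
time: 6.33
position: [0.6056, -0.1169, 0.1988]
ee_rot: [0.602, -0.165, 0.689, -0.369]
force: [-1.2, 0.6, -0.5]
gripper_width: 0.0559
```

Run:
```python
from h import *
stat()
```

```text
t 6.33 pos [ 0.6056 -0.1169  0.1988] tip [0.6444 0.0043 0.0715] a -18.0 y [ 0.216  0.673 -0.707] w 0.0559 F [-1.2  0.6 -0.5] q [ 0.87  0.88 -0.8   1.76 -0.32  0.69  0.22]
```

>>> {"fn": "arm_command", "kwargs": {
  "moves": [
    [-1,2,2,0,0,0,0],
    [-1,1,1,0,0,0,0],
    [-1,1,1,0,0,0,0],
    [-1,0,0,0,0,0,0],
    [-1,0,0,0,0,0,0]
  ]
}}

```text
time: 6.75
position: [0.6059, -0.1169, 0.1952]
ee_rot: [0.602, -0.165, 0.688, -0.369]
force: [-0.8, 0.4, -0.5]
gripper_width: 0.0558
```

Run:
```python
from h import *
stat();cv2.imwrite("pics/side3.png",cv2.resize(r.camera("side")[:,:,::-1][120:216,160:288],(768,576),interpolation=cv2.INTER_CUBIC))
```

```text
t 6.75 pos [ 0.6059 -0.1169  0.1952] tip [0.6451 0.0041 0.0678] a -18.0 y [ 0.217  0.672 -0.707] w 0.0558 F [-0.8  0.4 -0.5] q [ 0.86  0.89 -0.8   1.76 -0.32  0.68  0.23]
```

View pics/side3.png

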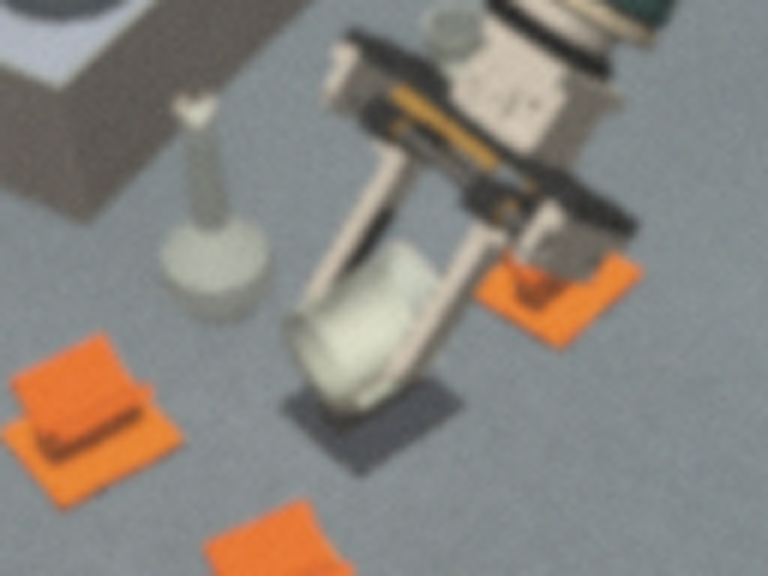

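The beaker is over the cradle with the measuring flask clear of it. The tip is still about 3 mm high, so I'll lower it to contact.

>>> {"fn": "arm_command", "kwargs": {
  "moves": [
    [-1,1,1,0,0,0,0],
    [-1,1,1,0,0,0,0],
    [-1,0,0,0,0,0,0],
    [-1,0,0,0,0,0,0]
  ]
}}

```text
time: 7.13
position: [0.6059, -0.1169, 0.1931]
ee_rot: [0.602, -0.165, 0.688, -0.369]
force: [-10.1, -5.6, 16.8]
gripper_width: 0.0561
```

Run:
```python
from h import *
stat()
```

```text
t 7.13 pos [ 0.6059 -0.1169  0.1931] tip [0.645  0.0043 0.0658] a -18.0 y [ 0.217  0.673 -0.707] w 0.0561 F [-10.1  -5.6  16.8] q [ 0.86  0.89 -0.8   1.76 -0.32  0.68  0.23]
```

>>> {"fn": "arm_command", "kwargs": {
  "moves": [
    [-1,0,0,-1,0,0,0],
    [-1,0,0,0,0,0,0],
    [-1,0,0,0,0,0,0]
  ]
}}

```text
time: 7.38
position: [0.6052, -0.1165, 0.1927]
ee_rot: [0.602, -0.165, 0.688, -0.369]
force: [-2.0, -1.7, 8.0]
gripper_width: 0.0564
```

Run:
```python
from h import *
stat()
```

```text
t 7.38 pos [ 0.6052 -0.1165  0.1927] tip [0.6445 0.0046 0.0655] a -18.0 y [ 0.218  0.673 -0.707] w 0.0564 F [-2.  -1.7  8. ] q [ 0.86  0.89 -0.8   1.76 -0.32  0.68  0.23]
```

>>> {"fn": "arm_command", "kwargs": {
  "moves": [
    [-0.1,0,0,0,0,0,0],
    [0.1,0,0,0,0,0,0],
    [0.4,0,0,0,0,0,0],
    [0.7,0,0,0,0,0,0],
    [1,0,0,0,0,0,0],
    [1,0,0,0,0,0,0],
    [1,0,0,0,0,0,0],
    [1,0,0,0,0,0,0]
  ]
}}

```text
time: 8.05
position: [0.6049, -0.1166, 0.1919]
ee_rot: [0.602, -0.165, 0.688, -0.369]
force: [0.2, -0.0, -0.8]
gripper_width: 0.0921
```

Run:
```python
from h import *
stat()
s=r.observe();p=np.array(s["position"]);y=rot(s)[:,1]
S=np.array([.6455,.0090,.065]) # beaker centre
t=np.array([.309,.951,0])
G=S+[0,0,.003]
G=S+.008*t   # grip 8 mm toward the base (+t)
plan([(p-.13*y,-18,45),(tcp(G+[0,0,.06],-18,-45,.10),-18,-45)],1,30,5.5)
```

```text
t 8.05 pos [ 0.6049 -0.1166  0.1919] tip [0.644  0.0045 0.0646] a -18.0 y [ 0.217  0.673 -0.707] w 0.0921 F [ 0.2 -0.  -0.8] q [ 0.86  0.89 -0.79  1.76 -0.32  0.68  0.23]
[[1,0,-26,0,0,0,0],[1,0,-26,0,0,0,0],[1,0,-26,0,0,-0.1,0],[1,0,-26,0,0.1,0,0],[1,0,-26,0,0,0,0],[1,-20,16,0,0,0,-5.3],[1,-20,15,0,0,0,-5.3],[1,-23,12,0,0,0,-5.3],[1,-23,10,0,0,0,-5.3],[1,-24,8,0,0,0,-5.3]]
[[1,-25,6,0,0,0,-5.3],[1,-25,4,0,0,0,-5.3],[1,-25,1,0,0,0,-5.2],[1,-26,-1,0,0,0,-5.3],[1,-25,-4,0,0,0,-5.3],[1,-24,-5,0,0,0,-5.3],[1,-25,-8,0,0,0,-5.3],[1,-23,-10,0,0,0,-5.3],[1,-22,-13,0,0,0,-5.3],[1,-21,-14,0,0,0,-5.3]]
[[1,-19,-16,-1,0,0,-5.3],[1,-18,-18,0,0,0,-5.3]]
```

Run:
```python
from h import *
s=r.observe();p=np.array(s["position"]);y=rot(s)[:,1]
S=np.array([.6455,.0090,.065]);t=np.array([.309,.951,0]);G=S+.008*t
plan([(p-.13*y,-18,45),(np.array([.645,.01,.41]),-18,0),(tcp(G,-18,-45,.13),-18,-45)],1,33,5)
```

```text
[[1,0,-33,0,0,0,0],[1,0,-32,0,0,-0.1,0],[1,0,-32,0,0.1,0,0],[1,0,-33,0,0,0,0],[1,-28,8,0,0,0,-5],[1,-28,5,0,0,0,-5],[1,-28,3,0,0,0,-5],[1,-29,0,-1,0,0,-5],[1,-28,-2,0,0,0,-5],[1,-29,-5,0,0,0,-5]]
[[1,-27,-7,0,0,0,-5],[1,-27,-9,0,0,0,-5],[1,-27,-12,0,0,0,-5],[1,-25,14,0,0,0,-5],[1,-26,12,0,0,0,-5],[1,-27,9,0,0,0,-5],[1,-28,7,0,0,0,-5],[1,-29,5,0,0,0,-5],[1,-28,2,0,0,0,-5],[1,-29,-1,0,0,0,-5]]
[[1,-29,-3,0,0,0,-5],[1,-28,-5,0,0,0,-5]]
```

>>> {"fn": "arm_command", "kwargs": {
  "moves": [
    [1,0,-33,0,0,0,0],
    [1,0,-32,0,0,0,0],
    [1,0,-32,0,0,0,0],
    [1,0,-33,0,0,0,0],
    [1,-28,8,0,0,0,-5],
    [1,-28,5,0,0,0,-5],
    [1,-28,3,0,0,0,-5],
    [1,-29,0,-1,0,0,-5],
    [1,-28,-2,0,0,0,-5],
    [1,-29,-5,0,0,0,-5]
  ]
}}

```text
time: 8.88
position: [0.6224, -0.0601, 0.3697]
ee_rot: [0.485, -0.339, 0.621, -0.514]
force: [-1.2, -0.4, -0.2]
gripper_width: 0.0939
```

>>> {"fn": "arm_command", "kwargs": {
  "moves": [
    [1,-27,-7,0,0,0,-5],
    [1,-27,-9,0,0,0,-5],
    [1,-27,-12,0,0,0,-5],
    [1,-25,14,0,0,0,-5],
    [1,-26,12,0,0,0,-5],
    [1,-27,9,0,0,0,-5],
    [1,-28,7,0,0,0,-5],
    [1,-29,5,0,0,0,-5],
    [1,-28,2,0,0,0,-5],
    [1,-29,-1,0,0,0,-5]
  ]
}}

```text
time: 9.72
position: [0.6999, 0.1789, 0.3118]
ee_rot: [-0.223, 0.57, -0.42, 0.671]
force: [-0.1, -1.0, 0.9]
gripper_width: 0.0942
```

>>> {"fn": "arm_command", "kwargs": {
  "moves": [
    [1,-29,-3,0,0,0,-5],
    [1,-28,-5,0,0,0,-5],
    [1,0,0,0,0,0,0]
  ]
}}

```text
time: 9.97
position: [0.7138, 0.2314, 0.2782]
ee_rot: [-0.164, 0.608, -0.367, 0.685]
force: [-0.7, 0.2, -1.6]
gripper_width: 0.094
```

Run:
```python
from h import *
stat();s=r.observe();im=r.camera("wrist")[:,:,::-1];cv2.imwrite("pics/w4.png",im);np.save("s4.npy",s,allow_pickle=True)
t=np.array([.309,.951,0]);S=np.array([.6455,.009,.065])
print("mouth ctr",proj("wrist",S-.036*t,s),"base ctr",proj("wrist",S+.036*t,s),"top",proj("wrist",S+[0,0,.028],s))
```

```text
t 9.97 pos [0.7138 0.2314 0.2782] tip [0.6738 0.1095 0.1519] a -17.6 y [-0.222 -0.677 -0.701] w 0.094 F [-0.7  0.2 -1.6] q [-0.32  0.93 -0.25  1.15  0.7   1.74 -0.95]
mouth ctr [256.97017168 213.02337014] base ctr [258.3136487  177.47537073] top [257.50805044 224.10258146]
```

View pics/w4.png

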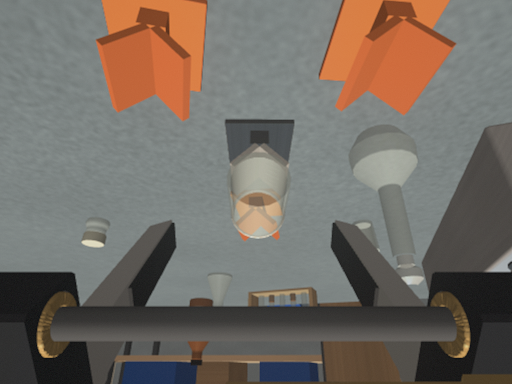

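The wrist view shows the beaker lying seated in the metal cradle, centred near (259,190), with everything else clear of the fingers. The lateral error is about 4 mm, and I'll correct it on the approach.

Run:
```python
from h import *
t=np.array([.309,.951,0]);S=np.array([.6458,.009,.066]);G=S+.008*t
plan([(tcp(G,-18,-45,.09),-18,-45),(tcp(G,-18,-45),-18,-45)],1,23,5)
```

```text
[[1,3,19,1,0.1,0.2,0.1],[1,3,20,2,0,0.3,0.1],[1,0,22,0,0,0,0],[1,0,23,0,0,0,0],[1,0,22,0,0,0,0],[1,0,23,0,0,0,0]]
```

>>> {"fn": "arm_command", "kwargs": {
  "moves": [
    [1,3,19,1,0.1,0.2,0.1],
    [1,3,20,2,0,0.3,0.1],
    [1,0,22,0,0,0,0],
    [1,0,23,0,0,0,0],
    [1,0,22,0,0,0,0],
    [1,0,23,0,0,0,0],
    [1,0,0,0,0,0,0],
    [1,0,0,0,0,0,0]
  ]
}}

```text
time: 10.68
position: [0.6887, 0.1322, 0.1973]
ee_rot: [-0.164, 0.599, -0.372, 0.69]
force: [-0.0, 0.6, 0.6]
gripper_width: 0.0938
```

Run:
```python
from h import *
stat()
```

```text
t 10.68 pos [0.6887 0.1322 0.1973] tip [0.6492 0.0116 0.0696] a -18.4 y [-0.219 -0.67  -0.709] w 0.0938 F [-0.   0.6  0.6] q [-0.2   0.92 -0.23  1.37  0.74  1.51 -1.01]
```

>>> {"fn": "arm_command", "kwargs": {
  "moves": [
    [1,-3,0,0,0,0,0],
    [1,-2,-1,0,0,0,0],
    [0.2,0,0,0,0,0,0],
    [-0.1,0,0,0,0,0,0],
    [-1,0,0,0,0,0,0],
    [-1,0,0,0,0,0,0],
    [-1,0,0,0,0,0,0],
    [-1,0,0,0,0,0,0],
    [-1,0,0,0,0,0,0]
  ],
  "squeeze": 25
}}

```text
time: 11.43
position: [0.6889, 0.1384, 0.194]
ee_rot: [-0.164, 0.601, -0.372, 0.689]
force: [-14.1, 4.2, 7.8]
gripper_width: 0.056
```

Run:
```python
from h import *
stat()
```

```text
t 11.43 pos [0.6889 0.1384 0.194 ] tip [0.6491 0.0178 0.0665] a -18.4 y [-0.221 -0.67  -0.708] w 0.056 F [-14.1   4.2   7.8] q [-0.21  0.93 -0.23  1.36  0.74  1.52 -1.02]
```

>>> {"fn": "arm_command", "kwargs": {
  "moves": [
    [-1,0,0,-1,0,0,0],
    [-1,0,0,0,0,0,0],
    [-1,7,-7,0,0,0,0],
    [-1,14,-14,0,0,0,0],
    [-1,21,-21,0,0,0,0],
    [-1,21,-21,0,0,0,0],
    [-1,21,-21,0,0,0,0],
    [-1,21,-21,0,0,0,0],
    [-1,14,-14,0,0,0,0]
  ],
  "squeeze": 30
}}

```text
time: 12.18
position: [0.6882, 0.1377, 0.3662]
ee_rot: [-0.165, 0.599, -0.371, 0.69]
force: [1.0, -0.8, -0.7]
gripper_width: 0.0561
```

Run:
```python
from h import *
stat()
# dish from scene+side now: ring = dark pixels inside tile
for n in("scene","side"):
    im=r.camera(n)[:,:,::-1];cv2.imwrite(f"pics/{n}5.png",im)
    k=cv2.resize(im,None,fx=4,fy=4,interpolation=cv2.INTER_CUBIC)
    poly=np.array([proj(n,np.array([x,y,.008])) for x,y in[(.361,.337),(.445,.265),(.521,.3525),(.435,.4235)]])
    c=poly.mean(0);poly=(c+(poly-c)*.88)*4+1.5
    m=np.zeros(k.shape[:2],np.uint8);cv2.fillPoly(m,[poly.astype(int)],1)
    d=m*(k.min(2)<185).astype(np.uint8)
    cs,_=cv2.findContours(d,cv2.RETR_EXTERNAL,2);q=max(cs,key=cv2.contourArea)
    (u,v),ax,an=cv2.fitEllipse(q);b=cv2.boundingRect(q)
    u,v=(u-1.5)/4,(v-1.5)/4
    print(n,u,v,np.array(ax)/4,an,np.array(b)/4,"z.018:",plane(n,(u,v),.018).round(4),"z.028:",plane(n,(u,v),.028).round(4))
```

```text
t 12.18 pos [0.6882 0.1377 0.3662] tip [0.6493 0.0172 0.2383] a -18.3 y [-0.216 -0.67  -0.711] w 0.0561 F [ 1.  -0.8 -0.7] q [-0.2   0.73 -0.24  1.3   0.71  1.71 -0.87]
scene 343.1918029785156 150.1030731201172 [25.0117054  34.88263702] 91.19537353515625 [323. 137.  37.  28.] z.018: [0.4553 0.342  0.018 ] z.028: [0.4611 0.3369 0.028 ]
side 212.39456176757812 293.7930908203125 [5.98092413 9.43298435] 83.37422943115234 [207.75 291.    10.5    5.5 ] z.018: [0.4603 0.3423 0.018 ] z.028: [0.457  0.3461 0.028 ]
```

Run:
```python
from h import *
t=tcp([.543,.416,.19],37,45);print(t,proj("wrist",np.array([.455,.35,.028]),dict(position=t,ee_rot=R.from_matrix(Rt(37,45)).as_quat()[[3,0,1,2]])))
plan([(np.array([.64,.22,.43]),10,0),(t,37,45)],-1,30,5.2)
```

```text
[0.61959855 0.31435029 0.31727922] [141.03997669 303.81812415]
[[-1,0,-8,-6,1,-2.5,4],[-1,-1,-8,-7,0.9,-2.4,4],[-1,-2,-9,-6,1,-2.5,4],[-1,-2,-8,-6,0.9,-2.5,3.9],[-1,-3,-8,-5,1,-2.4,4],[-1,-4,-8,-6,0.9,-2.5,4],[-1,-5,-7,-5,1,-2.4,4],[-1,-6,-8,-4,0.9,-2.5,4],[-1,-6,-7,-5,1,-2.5,4],[-1,-7,-6,-4,0.9,-2.4,4]]
[[-1,-8,-7,-3,1,-2.5,3.9],[-1,-9,10,0,-1,-2.3,4],[-1,-8,11,0,-0.9,-2.4,4],[-1,-7,11,0,-1,-2.3,4.1],[-1,-6,12,2,-1,-2.3,4],[-1,-6,13,1,-0.9,-2.3,4],[-1,-4,12,2,-1,-2.4,4],[-1,-4,13,3,-0.9,-2.3,4],[-1,-2,13,2,-1,-2.3,4],[-1,-2,13,3,-1,-2.3,4.1]]
[[-1,0,13,4,-0.9,-2.4,4],[-1,0,13,3,-1,-2.3,4]]
```

Run:
```python
from h import *
t=tcp([.57,.375,.21],37,45);print(t,proj("wrist",np.array([.455,.35,.028]),dict(position=t,ee_rot=R.from_matrix(Rt(37,45)).as_quat()[[3,0,1,2]])))
plan([(np.array([.645,.20,.43]),10,0),(t,37,45)],-1,30,5.2)
```

```text
[0.64659855 0.27335029 0.33727922] [156.90769104 261.10430609]
[[-1,1,-7,-5,1,-2.5,4],[-1,0,-7,-6,0.9,-2.4,4],[-1,0,-7,-5,1,-2.5,4],[-1,-1,-8,-5,0.9,-2.5,3.9],[-1,-2,-7,-5,1,-2.4,4],[-1,-2,-7,-5,0.9,-2.5,4],[-1,-3,-7,-4,1,-2.4,4],[-1,-4,-7,-5,0.9,-2.5,4],[-1,-5,-7,-3,1,-2.5,4],[-1,-5,-6,-4,0.9,-2.4,4]]
[[-1,-6,-6,-3,1,-2.5,3.9],[-1,-7,8,1,-1,-2.3,4],[-1,-5,9,2,-0.9,-2.4,4],[-1,-6,9,2,-1,-2.3,4.1],[-1,-4,10,2,-1,-2.3,4],[-1,-4,9,3,-0.9,-2.3,4],[-1,-2,10,3,-1,-2.4,4],[-1,-2,10,3,-0.9,-2.3,4],[-1,-1,10,4,-1,-2.3,4],[-1,-1,10,4,-1,-2.3,4.1]]
[[-1,1,10,3,-0.9,-2.4,4],[-1,1,10,4,-1,-2.3,4]]
```

Run:
```python
from h import *
t=tcp([.59,.385,.21],37,45);print(t,proj("wrist",np.array([.455,.35,.028]),dict(position=t,ee_rot=R.from_matrix(Rt(37,45)).as_quat()[[3,0,1,2]])))
plan([(np.array([.645,.20,.43]),10,0),(t,37,45)],-1,30,5.2)
```

```text
[0.66659855 0.28335029 0.33727922] [137.76547354 257.56715379]
[[-1,1,-7,-5,1,-2.5,4],[-1,0,-7,-6,0.9,-2.4,4],[-1,0,-7,-5,1,-2.5,4],[-1,-1,-8,-5,0.9,-2.5,3.9],[-1,-2,-7,-5,1,-2.4,4],[-1,-2,-7,-5,0.9,-2.5,4],[-1,-3,-7,-4,1,-2.4,4],[-1,-4,-7,-5,0.9,-2.5,4],[-1,-5,-7,-3,1,-2.5,4],[-1,-5,-6,-4,0.9,-2.4,4]]
[[-1,-6,-6,-3,1,-2.5,3.9],[-1,-7,8,3,-1,-2.3,4],[-1,-6,9,4,-0.9,-2.4,4],[-1,-6,9,4,-1,-2.3,4.1],[-1,-5,10,4,-1,-2.3,4],[-1,-4,9,5,-0.9,-2.3,4],[-1,-3,10,5,-1,-2.4,4],[-1,-2,10,5,-0.9,-2.3,4],[-1,-1,10,6,-1,-2.3,4],[-1,0,10,6,-1,-2.3,4.1]]
[[-1,1,10,6,-0.9,-2.4,4],[-1,1,10,6,-1,-2.3,4]]
```

>>> {"fn": "arm_command", "kwargs": {
  "moves": [
    [-1,1,-7,-5,1,-2.5,4],
    [-1,0,-7,-6,0.9,-2.4,4],
    [-1,0,-7,-5,1,-2.5,4],
    [-1,-1,-8,-5,0.9,-2.5,3.9],
    [-1,-2,-7,-5,1,-2.4,4],
    [-1,-2,-7,-5,0.9,-2.5,4],
    [-1,-3,-7,-4,1,-2.4,4],
    [-1,-4,-7,-5,0.9,-2.5,4],
    [-1,-5,-7,-3,1,-2.5,4],
    [-1,-5,-6,-4,0.9,-2.4,4]
  ]
}}

```text
time: 13.12
position: [0.6487, 0.1947, 0.4196]
ee_rot: [-0.511, 0.553, -0.452, 0.478]
force: [0.9, 0.7, -1.2]
gripper_width: 0.056
```

>>> {"fn": "arm_command", "kwargs": {
  "moves": [
    [-1,-6,-6,-3,1,-2.5,3.9],
    [-1,-7,8,3,-1,-2.3,4],
    [-1,-6,9,4,-0.9,-2.4,4],
    [-1,-6,9,4,-1,-2.3,4.1],
    [-1,-5,10,4,-1,-2.3,4],
    [-1,-4,9,5,-0.9,-2.3,4],
    [-1,-3,10,5,-1,-2.4,4],
    [-1,-2,10,5,-0.9,-2.3,4],
    [-1,-1,10,6,-1,-2.3,4],
    [-1,0,10,6,-1,-2.3,4.1]
  ]
}}

```text
time: 13.95
position: [0.6628, 0.2682, 0.3486]
ee_rot: [0.684, -0.486, 0.53, -0.123]
force: [-0.3, -0.3, -0.5]
gripper_width: 0.0564
```

>>> {"fn": "arm_command", "kwargs": {
  "moves": [
    [-1,1,10,6,-0.9,-2.4,4],
    [-1,1,10,6,-1,-2.3,4],
    [-1,0,0,0,0,0,0],
    [-1,0,0,0,0,0,0]
  ]
}}

```text
time: 14.28
position: [0.6662, 0.2835, 0.3311]
ee_rot: [0.703, -0.465, 0.536, -0.049]
force: [-0.1, -1.1, -0.0]
gripper_width: 0.0561
```

Run:
```python
from h import *
stat();s=r.observe();im=r.camera("wrist")[:,:,::-1];cv2.imwrite("pics/w6.png",im);np.save("s6.npy",s,allow_pickle=True)
sd=r.camera("side")[:,:,::-1];cv2.imwrite("pics/side6.png",sd)
cv2.imwrite("pics/m6.png",np.hstack([im,cv2.resize(sd[120:320,150:292],(272,384))]))
```

```text
t 14.28 pos [0.6662 0.2835 0.3311] tip [0.5888 0.3848 0.204 ] a 37.0 y [-0.43   0.563 -0.706] w 0.0561 F [-0.1 -1.1 -0. ] q [ 0.19  0.95 -0.94  1.31 -0.06  1.27  0.14]
```

View pics/m6.png

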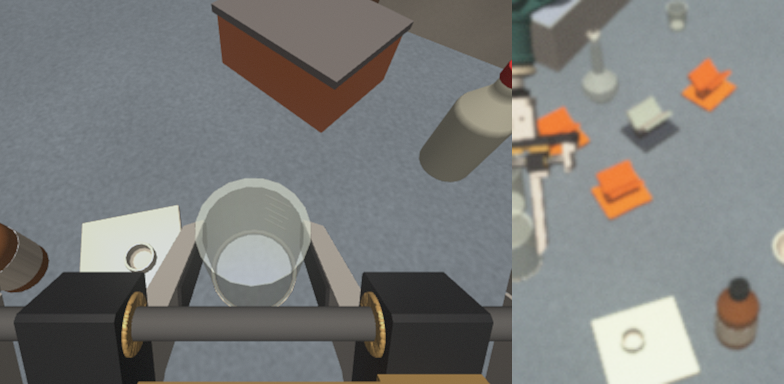

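The wrist view shows the beaker inverted in the jaws. The dish rim is at about (141,258) on the tile and the bottle is at the left edge. Measuring the dish now.

Run:
```python
from h import *
s=np.load("s6.npy",allow_pickle=True).item()
im=cv2.imread("pics/w6.png");x0,y0=118,236;k=cv2.resize(im[y0:280,x0:166],None,fx=6,fy=6,interpolation=cv2.INTER_CUBIC)
g=k.min(2)
d=(g<175).astype(np.uint8)
n,l,st,ce=cv2.connectedComponentsWithStats(d)
for i in range(1,n):
    if st[i][4]>300:print((st[i][:4]/6+[x0,y0,0,0]).round(1),st[i][4])
for z,uv in((.028,(141,257)),(.008,(141,262))):print(z,plane("wrist",uv,z,s))
print("pred rim/foot",[proj("wrist",np.array([.455,.35,z]),s).round(1) for z in(.028,.008)], "extents",[proj("wrist",np.array([.455+dx,.35+dy,.028]),s).round(1).tolist() for dx,dy in((.0136,.0102),(-.0136,-.0102),(-.0102,.0136),(.0102,-.0136))])
cv2.imwrite("pics/c6.png",k)
b=cv2.imread("pics/side6.png")[282:312,198:230];cv2.imwrite("pics/c6.png",np.hstack([cv2.resize(k,(400,366)),cv2.resize(b,(390,366),interpolation=cv2.INTER_CUBIC)]))
```

```text
[125.7 243.8  25.7  25. ] 9037
[118.  247.8  39.3  32.2] 12904
[152.2 257.   13.8  23. ] 5979
0.028 [0.45738269 0.35097809 0.028     ]
0.008 [0.45201914 0.3476017  0.008     ]
pred rim/foot [array([138.9, 256.4]), array([144.3, 261.9])] extents [[154.2, 256.4], [123.5, 256.5], [141.5, 241.8], [136.1, 271.7]]
```

View pics/c6.png

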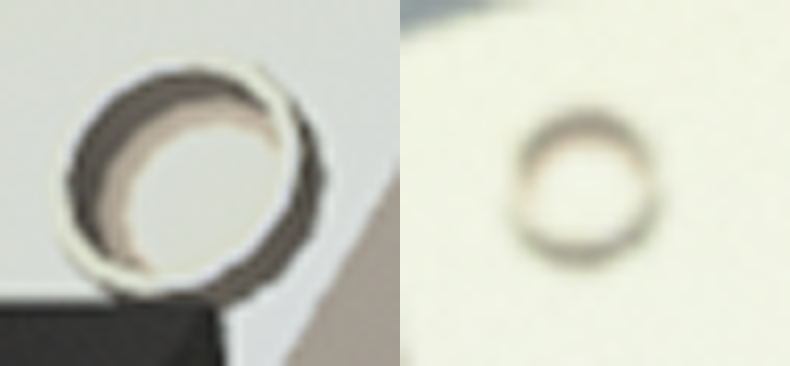

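```bash
python3 - <<'E'
from h import *
s=np.load("s6.npy",allow_pickle=True).item()
tip=np.array(s["position"])+.18*rot(s)[:,1];x0=np.array([.6,-.8,0]);z0=np.array([.8,.6,0]);ax=tip-.0015*x0
for n,h,rr in(("base",.0265,.028),("mouth",-.0455,.028)):
    c=ax+[0,0,h];print(n,proj("wrist",c,s).round(1),[proj("wrist",c+rr*d,s).round(1).tolist() for d in(z0,-z0,x0,-x0)])
T=[.456,.349]
plan([(tcp(T+[.125],37,45),37,45)],-1,16,5)
E
python3 -c "
import cv2;im=cv2.imread('pics/w6.png')[165:320,185:325];cv2.imwrite('pics/c7.png',cv2.resize(im,None,fx=4,fy=3.8,interpolation=2))"
```

```text
base [253.5 225.4] [[312.5, 225.3], [194.7, 225.6], [253.5, 285.3], [253.5, 175.6]]
mouth [254.2 268.4] [[296.0, 268.3], [212.4, 268.4], [254.2, 312.6], [254.1, 229.5]]
[[-1,2,9,-12,0,0,0],[-1,2,8,-11,0,0,0],[-1,2,9,-12,0.1,-0.1,0],[-1,2,8,-12,0,0,0],[-1,2,9,-11,0,0,0],[-1,1,8,-12,0,0,0],[-1,2,9,-12,0,-0.1,0],[-1,2,8,-11,0,0,0],[-1,2,9,-12,0.1,0,0],[-1,2,8,-12,0,0,0]]
[[-1,2,8,-11,0,-0.1,0]]
```

View pics/c7.png

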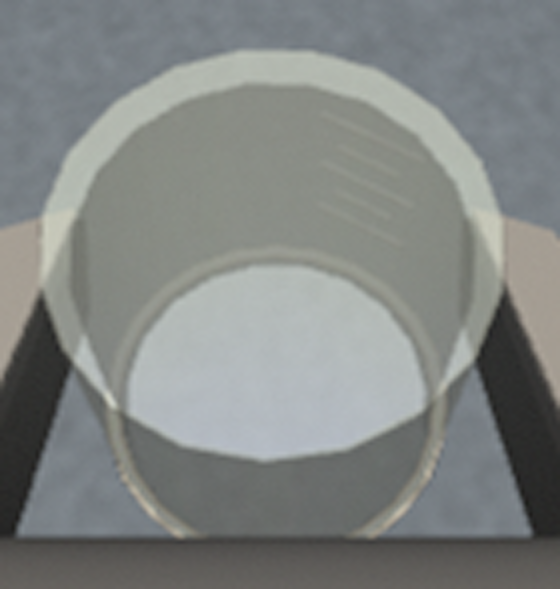

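The held beaker matches the prediction within about 2 px: base ellipse columns 195–311, mouth columns 212–297. Moving over the dish.

>>> {"fn": "arm_command", "kwargs": {
  "moves": [
    [-1,2,9,-12,0,0,0],
    [-1,2,8,-11,0,0,0],
    [-1,2,9,-12,0,0,0],
    [-1,2,8,-12,0,0,0],
    [-1,2,9,-11,0,0,0],
    [-1,1,8,-12,0,0,0],
    [-1,2,9,-12,0,0,0],
    [-1,2,8,-11,0,0,0],
    [-1,2,9,-12,0,0,0],
    [-1,2,8,-12,0,0,0]
  ]
}}

```text
time: 15.22
position: [0.5436, 0.2501, 0.26]
ee_rot: [0.704, -0.465, 0.535, -0.05]
force: [0.5, -0.5, -1.6]
gripper_width: 0.0558
```

>>> {"fn": "arm_command", "kwargs": {
  "moves": [
    [-1,2,8,-11,0,0,0],
    [-1,0,0,0,0,0,0],
    [-1,0,0,0,0,0,0]
  ]
}}

```text
time: 15.47
position: [0.533, 0.247, 0.2532]
ee_rot: [0.704, -0.465, 0.535, -0.049]
force: [-0.2, 0.1, -0.7]
gripper_width: 0.0564
```

Run:
```python
from h import *
stat()
T=[.456,.349]
plan([(tcp(T+[.085],37,45),37,45),(tcp(T+[.060],37,45),37,45)],-1,12,5)
a=r.camera("scene")[:,:,::-1];b=r.camera("side")[:,:,::-1]
cv2.imwrite("pics/m8.png",np.hstack([cv2.resize(a[105:195,302:382],(400,450)),cv2.resize(b[245:335,175:255],(400,450))]))
```

```text
t 15.47 pos [0.533  0.247  0.2532] tip [0.4559 0.3483 0.1259] a 37.0 y [-0.428  0.563 -0.707] w 0.0564 F [-0.2  0.1 -0.7] q [ 0.35  0.88 -0.99  1.74 -0.08  0.97  0.22]
[[-1,7,7,0,0.1,-0.1,0],[-1,7,8,0,0,0,0],[-1,7,7,0,0.1,-0.1,0],[-1,8,7,0,0,0,0],[-1,6,6,0,0,0,0],[-1,5,6,0,0,0,0],[-1,6,6,0,0,0,0]]
```

View pics/m8.png

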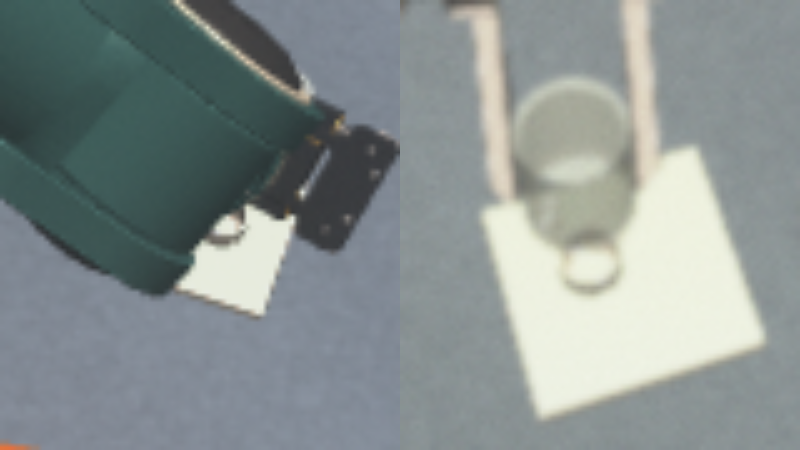

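Run:
```python
from h import *
for z in(.028,.0804,.1524):print(z,proj("side",np.array([.455,.35,z])).round(1))
```

```text
0.028 [212.2 295.4]
0.0804 [210.8 285.7]
0.1524 [208.8 271.1]
```

>>> {"fn": "arm_command", "kwargs": {
  "moves": [
    [-1,7,7,0,0,0,0],
    [-1,7,8,0,0,0,0],
    [-1,7,7,0,0,0,0],
    [-1,3,3,0,0,0,0],
    [-1,0,0,0,0,0,0],
    [-1,0,0,0,0,0,0]
  ]
}}

```text
time: 16.07
position: [0.5321, 0.248, 0.2174]
ee_rot: [0.703, -0.465, 0.536, -0.048]
force: [-0.0, -0.1, 0.6]
gripper_width: 0.0557
```

Run:
```python
from h import *
stat()
b=r.camera("side")[:,:,::-1]
cv2.imwrite("pics/m9.png",cv2.resize(b[255:325,178:248],(560,560),interpolation=cv2.INTER_CUBIC))
```

```text
t 16.07 pos [0.5321 0.248  0.2174] tip [0.4546 0.3494 0.0905] a 37.0 y [-0.431  0.564 -0.705] w 0.0557 F [-0.  -0.1  0.6] q [ 0.33  0.94 -0.96  1.75 -0.06  0.93  0.24]
```

View pics/m9.png

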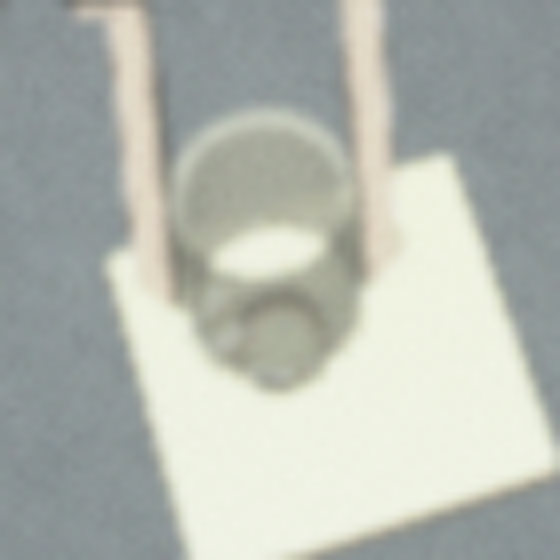

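The side view shows the beaker over the dish, with the mouth at about column 273 and the dish at about 283 in the 8x crop. That is about 1 px apart, so they are concentric within about 2 mm. Lowering to contact.

>>> {"fn": "arm_command", "kwargs": {
  "moves": [
    [-1,7,7,0,0,0,0],
    [-1,7,7,0,0,0,0],
    [-1,5,5,0,0,0,0],
    [-1,1,1,0,0,0,0],
    [-1,1,1,0,0,0,0],
    [-1,0,0,0,0,0,0],
    [-1,0,0,0,0,0,0]
  ]
}}

```text
time: 16.7
position: [0.5321, 0.2479, 0.1883]
ee_rot: [0.704, -0.465, 0.536, -0.048]
force: [0.8, 0.1, -0.8]
gripper_width: 0.0557
```

>>> {"fn": "arm_command", "kwargs": {
  "moves": [
    [-1,1,1,0,0,0,0],
    [-1,0,0,0,0,0,0],
    [-1,0,0,0,0,0,0]
  ]
}}

```text
time: 16.95
position: [0.532, 0.2478, 0.1867]
ee_rot: [0.704, -0.465, 0.536, -0.048]
force: [-0.2, 0.7, -0.6]
gripper_width: 0.0558
```

Run:
```python
from h import *
stat()
```

```text
t 16.95 pos [0.532  0.2478 0.1867] tip [0.4547 0.3492 0.0598] a 37.0 y [-0.43   0.564 -0.705] w 0.0558 F [-0.2  0.7 -0.6] q [ 0.32  0.98 -0.93  1.75 -0.04  0.89  0.26]
```

>>> {"fn": "arm_command", "kwargs": {
  "moves": [
    [-1,1,1,0,0,0,0],
    [-1,1,1,0,0,0,0],
    [-1,0,0,0,0,0,0],
    [-1,0,0,0,0,0,0]
  ]
}}

```text
time: 17.28
position: [0.532, 0.2478, 0.1837]
ee_rot: [0.703, -0.465, 0.536, -0.048]
force: [-0.4, 0.4, -1.0]
gripper_width: 0.0561
```

>>> {"fn": "arm_command", "kwargs": {
  "moves": [
    [-1,1,1,0,0,0,0],
    [-1,0,0,0,0,0,0],
    [-1,0,0,0,0,0,0]
  ]
}}

```text
time: 17.53
position: [0.532, 0.2478, 0.1823]
ee_rot: [0.703, -0.465, 0.536, -0.048]
force: [-0.4, 0.7, -1.3]
gripper_width: 0.0563
```

>>> {"fn": "arm_command", "kwargs": {
  "moves": [
    [-1,1,1,0,0,0,0],
    [-1,0,0,0,0,0,0],
    [-1,0,0,0,0,0,0]
  ]
}}

```text
time: 17.78
position: [0.532, 0.2478, 0.1809]
ee_rot: [0.703, -0.465, 0.536, -0.048]
force: [-0.4, 0.1, -1.0]
gripper_width: 0.0561
```

>>> {"fn": "arm_command", "kwargs": {
  "moves": [
    [-1,0.7,0.7,0,0,0,0],
    [-1,0,0,0,0,0,0],
    [-1,0,0,0,0,0,0]
  ]
}}

```text
time: 18.03
position: [0.5321, 0.2478, 0.1803]
ee_rot: [0.704, -0.465, 0.536, -0.048]
force: [0.6, -3.3, 5.2]
gripper_width: 0.0559
```

>>> {"fn": "arm_command", "kwargs": {
  "moves": [
    [-1,0.4,0.4,0,0,0,0],
    [-1,0,0,0,0,0,0]
  ]
}}

```text
time: 18.2
position: [0.5322, 0.2478, 0.1802]
ee_rot: [0.704, -0.464, 0.536, -0.048]
force: [-0.5, -7.0, 13.0]
gripper_width: 0.0561
```

>>> {"fn": "arm_command", "kwargs": {
  "moves": [
    [-0.1,0,0,0,0,0,0],
    [0.1,0,0,0,0,0,0],
    [0.4,0,0,0,0,0,0],
    [0.7,0,0,0,0,0,0],
    [1,0,0,0,0,0,0],
    [1,0,0,0,0,0,0],
    [1,0,0,0,0,0,0],
    [1,0,0,0,0,0,0]
  ]
}}

```text
time: 18.87
position: [0.5319, 0.2478, 0.1793]
ee_rot: [0.703, -0.465, 0.536, -0.048]
force: [0.5, 0.1, -0.5]
gripper_width: 0.0919
```

Run:
```python
from h import *
stat()
```

```text
t 18.87 pos [0.5319 0.2478 0.1793] tip [0.4545 0.3492 0.0524] a 37.0 y [-0.43   0.563 -0.705] w 0.0919 F [ 0.5  0.1 -0.5] q [ 0.31  0.99 -0.92  1.75 -0.04  0.88  0.26]
```

Released with no contact force. Backing off along the tool axis, then up.

>>> {"fn": "arm_command", "kwargs": {
  "moves": [
    [1,0,-10,0,0,0,0],
    [1,0,-20,0,0,0,0],
    [1,0,-25,0,0,0,0],
    [1,0,-25,0,0,0,0],
    [1,0,-25,0,0,0,0],
    [1,0,-25,0,0,0,0],
    [1,-15,-20,15,0,0,0],
    [1,-15,-20,20,0,0,0],
    [1,-15,-20,20,0,0,0],
    [1,0,0,0,0,0,0]
  ]
}}

```text
time: 19.7
position: [0.6409, 0.2007, 0.3506]
ee_rot: [0.706, -0.463, 0.534, -0.049]
force: [0.4, 0.5, 0.8]
gripper_width: 0.0941
```

Run:
```python
from h import *
stat()
a=r.camera("scene")[:,:,::-1];b=r.camera("side")[:,:,::-1];s=r.observe();w=r.camera("wrist")[:,:,::-1]
for n,i in(("scene9",a),("side9",b),("w9",w)):cv2.imwrite(f"pics/{n}.png",i)
b0=cv2.imread("pics/side0.png");a0=cv2.imread("pics/scene0.png")
# where did the side view change?
d=(cv2.absdiff(cv2.GaussianBlur(b,(5,5),0),cv2.GaussianBlur(b0,(5,5),0)).max(2)>22).astype(np.uint8)
for st in cv2.connectedComponentsWithStats(d)[2][1:]:
    if st[4]>25:print("side change",st)
d=(cv2.absdiff(cv2.GaussianBlur(a,(5,5),0),cv2.GaussianBlur(a0,(5,5),0)).max(2)>22).astype(np.uint8)
for st in cv2.connectedComponentsWithStats(d)[2][1:]:
    if st[4]>25:print("scene change",st)
# predicted outline of the standing beaker in side view
th=np.linspace(0,2*np.pi,60)
for z in(.008,.08):
    P=np.array([proj("side",np.array([.455+.028*np.cos(t),.35+.028*np.sin(t),z])) for t in th]);print(z,P.min(0).round(1),P.max(0).round(1))
```

```text
t 19.7 pos [0.6409 0.2007 0.3506] tip [0.5643 0.3026 0.2235] a 37.0 y [-0.426  0.566 -0.706] w 0.0941 F [0.4 0.5 0.8] q [ 0.36  0.87 -0.98  1.43 -0.09  1.3   0.21]
side change [  134     0   378   215 32081]
side change [430   0  55  25 910]
side change [326 123  18  17 185]
side change [328 137  11   8  65]
side change [ 134  143   81   89 2283]
side change [412 177  30  53 567]
side change [161 179  21   6  97]
side change [ 472  192   40   76 1042]
side change [ 425  197   52   67 1765]
side change [402 220   6  16  56]
side change [421 237  18  17 132]
side change [201 275  18   8  73]
side change [201 280  23  29 456]
side change [208 291   9   4  28]
scene change [  101     0   298   188 16284]
scene change [180  34  10  12  53]
scene change [  0  67  39  54 971]
scene change [106 185  25  24 364]
0.008 [201.9 289. ] [223.4 309. ]
0.08 [199.5 275.7] [222.2 296.3]
```

The viewer limit is reached. The side-view change box at the tile (201–224, 275–309) matches the outline predicted for an upright, inverted beaker (200–223, 276–309). I'll raise the arm to unmask the rest and compare the bystanders by numbers.

>>> {"fn": "arm_command", "kwargs": {
  "moves": [
    [1,-21,-21,0,0,0,0],
    [1,-21,-21,0,0,0,0],
    [1,-21,-21,0,0,0,0],
    [1,-21,-21,0,0,0,0],
    [1,-21,-21,-20,0,0,0],
    [1,-10,-10,-25,0,0,0],
    [1,0,0,-25,0,0,0],
    [1,0,0,0,0,0,0]
  ]
}}

```text
time: 20.52
position: [0.5816, 0.1549, 0.508]
ee_rot: [0.703, -0.465, 0.536, -0.049]
force: [0.9, -0.4, -0.8]
gripper_width: 0.0943
```

Run:
```python
from h import *
stat()
bx={"scene":dict(conical=(72,180,100,215),meas=(258,248,286,282),bottle=(298,104,322,142),big=(346,212,384,252),small=(180,276,200,298),jar=(194,146,210,166),mortar=(255,124,280,146),cradle=(253,215,283,243),dish=(336,142,356,156)),
"side":dict(conical=(346,102,362,136),meas=(182,132,208,176),bottle=(254,262,282,304),big=(126,194,160,238),small=(228,118,244,138),jar=(316,186,334,204),mortar=(282,236,314,262),cradle=(205,168,238,198),tilebeaker=(196,270,228,312))}
for n in bx:
    a=r.camera(n)[:,:,::-1];a0=cv2.imread(f"pics/{n}0.png");d=cv2.absdiff(cv2.GaussianBlur(a,(5,5),0),cv2.GaussianBlur(a0,(5,5),0)).max(2)
    for k,(x,y,X,Y) in bx[n].items():
        q=d[y:Y,x:X];print(n,k,"max",q.max(),"frac>20",round(float((q>20).mean()),3))
```

```text
t 20.52 pos [0.5816 0.1549 0.508 ] tip [0.5043 0.2561 0.3808] a 37.0 y [-0.429  0.562 -0.707] w 0.0943 F [ 0.9 -0.4 -0.8] q [ 0.53  0.63 -1.1   1.46 -0.22  1.49  0.16]
scene conical max 7 frac>20 0.0
scene meas max 8 frac>20 0.0
scene bottle max 93 frac>20 0.125
scene big max 8 frac>20 0.0
scene small max 8 frac>20 0.0
scene jar max 8 frac>20 0.0
scene mortar max 7 frac>20 0.0
scene cradle max 7 frac>20 0.0
scene dish max 109 frac>20 0.868
side conical max 3 frac>20 0.0
side meas max 46 frac>20 0.007
side bottle max 3 frac>20 0.0
side big max 4 frac>20 0.0
side small max 88 frac>20 0.634
side jar max 4 frac>20 0.0
side mortar max 4 frac>20 0.0
side cradle max 84 frac>20 0.056
side tilebeaker max 80 frac>20 0.446
```

```bash
python3 -c "
from cell import r
print(r.job_done())"
```

```text
the job is handed in; nothing more can be done
None
```

I handed the job in at about 20.5 s of the 61 s. The middle beaker stands upside down on the white tile over the dish, and the robot is touching nothing.

- **What I did:** I picked up the beaker with the tool tilted 45° and laid it on its side in the metal V-cradle. I let go of it there, regripped it from the other side, turned it over, lowered it onto the tile and let go. Seating it in the cradle peaked at about 20 N at the wrist, and pressing it onto the tile at about 15 N.
- **Beaker and dish:** After release, the side-view change at the tile matched the predicted outline of an upright, inverted beaker centred on the dish, to about 1 px. The tile was touched at the predicted height, so the rim did not land on the dish. The last picture before lowering put the beaker centred over the dish within about 2 mm, against 8 mm of clearance.
- **Bystanders:** Each one, and the cradle, was unchanged in at least one camera view. The differences flagged in the other view (bottle and dish in the scene camera; measuring flask, small beaker and cradle in the side camera) I put down to the raised arm and the placed beaker, but I did not check that separately.
- **Not done:** The final wrist picture was refused because the 12-picture limit was reached. The final check is therefore numerical only, and I did not see the dish through the glass after release.

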